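# Load a handle blank into the sanding carrier and snap its hold-down shut

## Robot

A 6-joint arm with a two-finger parallel gripper is mounted at the origin on a cart in front of the work surface, level with it; the furniture and walls round the work are solid. World frame = base frame: x ahead of the robot, y to its left, z up, the work surface at z = 0. Lengths are in m, angles in degrees, forces in N, time in s.
With the tool pointing down it reaches from about 0.3 to 0.75 m from the base axis. Payload 8.5 kg.
Tool frame: the origin (TCP) lies on the centre line of the jaws, within the pads' length; the fingertips stand 19 mm ahead of it and the grasp point (between the pads) is the TCP; z points along the fingers, x is the direction in which the jaws open and shut, and the axes are right-handed (so a half turn about z gives the same grasp; the last joint's range is limited). The gripper opens to 85 mm and grips with 20 to 120 N. Pads are 22 mm wide; open, the fingers measure 114 mm over their backs; the gripper's body (76 mm by 85 mm) begins 54 mm behind the grasp point. The pads swing forward as they close: fully open they stand 13 mm farther back than shut.
Start: joints at [-76.564, 21.807, 74.336, -0, 83.858, -12.336], TCP at [0.239, -0.495, 0.25] pointing down, gripper open.
Joint ranges: [-178.18, 178.18], [-50.72, 133.34], [12.68, 142.11], [-81.47, 261.47], [9.98, 163.14], [-165.26, 165.26]. Speed limits (degrees/s): [136.94, 136.94, 180, 180, 180, 180].

## Interface

Orientations are given as a 3x3 rotation matrix whose columns are the frame's x, y, z axes.
In Python, from rig import env, cams, order gives the robot as it stands.
- The arm moves only by the tool step_arm, never from a script. Its argument "steps" is a list of rows, each an object with "xyz": the shift along the tool's x, y, z normalised to -1 to 1, where 1 is 0.04 m, a list of three; "turn": the turn, a rotation vector about the tool's x, y, z normalised to -1 to 1, where 1 is 0.08 rad, a list of three; "gripper": the gripper command: -1 is shut, 1 is fully open, values between are in proportion. A call has 1 to 20 rows; each row shifts and turns the commanded pose from where the row before left it, along the tool's axes as they then stand; what a row does not reach is not made up. A row lasts 1/12 s, in which the tool goes at most 41.7 mm and 7.16 degrees, less where a joint would pass 70% of its speed; a pose out of reach is approached as far as the arm can. A call with a number of a shift or a turn outside -1 to 1 is refused whole. A call with a gripper value outside its range is refused whole. The fingers move at their own pace and stop on an object; "squeeze" is the grip in N (left out, the last holds). Time passes only in rows, so rows that do not move let the fingers close. It gives the time, the measured TCP pose, the force and the opening at its end, in the units of the state.
- env.observe(): the state, without advancing time (a new reading comes with each control period).
- cams.get_image(name): name is "side" or "top" or "wrist"; returns (picture, depth): 420x560x3 uint8, red, green, blue; 420x560 float32, m along the optical axis (not along the pixel's ray), 0 where there is no reading.
- cams.camera_info(name): a dict with "fx", "fy", "cx", "cy" (pixels), "extrinsics" (4x4, takes a point from camera to world coordinates). Camera axes: x right, y down, z forward; pixel columns grow to the right and rows downward; lengths in m; the calibration is good to about 2 mm. The wrist camera is an equidistant fisheye: a pixel r from the principal point sees the ray r / f radians off the axis. A picture is of the moment at which its call begins: read the wrist's pose just before it. camera_info takes no time and is no camera call; for the wrist camera it gives the pose at the moment of the call.
- order.close_job(): hands the job in, once; it reports no verdict.
The state is a dict: "time_s": time; "q": joint angles; "qvel": joint speeds; "joint_efforts": joint torques, N m; "position": TCP position; "tool_rot": TCP orientation; "ft_force": force on the tool from outside, world axes, zero at the start; "wrist_torque": the same for the moment, N m; "grip_width": finger opening in m.
Only numpy, scipy, OpenCV 4.12 (cv2) and the standard library are available. Lean on these libraries where they do the work, as an engineer would, in place of code of your own. Each camera call takes 0.05 s, during which the arm holds its last target. There are 200 camera calls.

## Task

Load the unfinished, square-ended handle blank into the sanding carrier, its bore right down over the post and its square end between the two side pins, and let go of it there. Then swing the hinged steel hold-down leaf over it and press it down by its red thumb plate, firmly but without ramming it, until the spring catch snaps and holds it shut by itself. Leave the finished handle, the brush and the cork block where they are.

Things in the scene. Friction and masses are not known exactly. Their poses are not given: they have to be found in the camera images.
- jig: Sanding carrier, fixed on the table: plywood base 170 (x) x 260 (y) x 18 mm with two black knobs 44 mm high on its near corners, a steel locating post, two side pins, a hinged steel leaf and a roller catch. Origin at the centre of the base's underside; x away from the robot, y to the left (the leaf's hinge side), z up
- post (a point): Foot of the locating post's axis on the base's top face (18 mm above the table; at x = -30, y = 0 mm in the carrier's frame). The post is 24 mm in diameter and 16.5 mm tall, with a tapered top. Axes as the carrier's
- pins (a point): Point midway between the two steel side pins on the base's top face, at x = +68, y = 0 mm in the carrier's frame. The pins (10 mm dia., 16 mm tall, tapered tops) stand 47 mm clear apart along the carrier's y. Axes as the carrier's
- leaf_hinge (a point): Middle of the leaf's hinge axis, at x = +30, y = +88, z = +50 mm in the carrier's frame; the axis runs along the carrier's x
- leaf (a joint): Angle of the hold-down leaf, rad: 0 = level, pointing to the carrier's -y; pi/2 = upright; stops at 2.05, leaning out over the hinge side. Steel bar 36 wide, 7 thick (axis at mid-thickness), reaching 190 mm from the hinge axis. A spring lifts it to about upright unless the catch holds it. Shut, it rests on the catch's ledge, anywhere from -0.03 to +0.03, as the catch is set
- thumb_plate (a point): Centre of the top of the red ribbed thumb plate (34 x 36 mm) on the leaf's upper face, 158 mm from the hinge, 7.5 mm above its mid-plane. z is the leaf's outward normal, -y points along it away from the hinge. On the same face, 88 mm from the hinge, stands a spring barrel (22 mm dia., its pin 24 mm high)
- bracket (a point): Top middle of the fixed bracket of the catch, 68 mm above the table (x = +30, y = -127 mm in the carrier's frame). On it a dark catch block (46 mm wide, 22 mm deep, ledge and brass roller towards the hinge) is clamped up or down by up to 5 mm. The leaf's rounded nose must be pushed past the sprung roller (some 20 N at the thumb plate); it then snaps down on to the ledge
- blank: Loose handle blank of pale wood, 20 mm thick, lying flat: round boss of 56 mm diameter with a 27 mm bore right through, and a straight arm 44 mm wide whose end is still square, 145 mm from the bore centre, with a pencilled arc. Origin on the bore's axis at the underside, x along the arm towards the square end, z up. About 0.14 kg
- blank_end (a point): Middle of the blank's square end face, at mid-thickness (145 mm from the bore centre)
- finished: Finished handle of dark wood, the same size and lying flat, but with its arm's end rounded off; bystander. Origin as the blank's
- dust_brush: Loose wooden bench brush, 61 x 154 x 46 mm; bystander. Origin at the centre of its underside
- cork_block: Loose sanding block, brown, 64 x 110 x 36 mm; bystander. Origin at the centre of its underside

How it is judged (in metres and radians):
On the way, in this order (a step that is already met when the one before it is completed fails the run):
1. the blank sits right down over the post with its square end between the side pins, let go of (z of blank in the frame of post below 0.004 m and horizontal distance between blank and post below 0.0045 m and angle between the z axis of blank and the z axis of jig, either way round below 0.06 rad and angle between the x axis of blank and the x axis of jig, either way round below 0.09 rad and x of blank_end in the frame of jig above 0.1 m and contact force between the fingers and blank below 0.2 N), for 0.2 s.
2. the leaf is pressed shut past its catch (value of joint leaf below 0.05 rad), for 0.2 s.
At the end, for the whole second after the job is handed in: The blank lies flat on the base (within 4 mm, 0.06 rad), bore over the post (axes within 4.5 mm), arm along the carrier's x within 0.09 rad with its square end past the far edge, between the pins; the leaf is shut by its catch alone (below 0.05 rad); all at rest (z of blank in the frame of post below 0.004 m and horizontal distance between blank and post below 0.0045 m and angle between the z axis of blank and the z axis of jig, either way round below 0.06 rad and angle between the x axis of blank and the x axis of jig, either way round below 0.09 rad and x of blank_end in the frame of jig above 0.1 m and value of joint leaf below 0.05 rad and velocity of joint leaf below 0.05 rad/s and linear speed of blank below 0.01 m/s); the robot touches nothing.
It fails at once if the gripper bears on the carrier with more than 75 N (contact force between the fingers and jig above 75 N).
It fails at once if the finished handle is shifted more than 30 mm (distance of finished from where it was at the start of the episode above 0.03 m).
It fails at once if the bench brush is shifted more than 30 mm (distance of dust_brush from where it was at the start of the episode above 0.03 m).
It fails at once if the cork block is shifted more than 30 mm (distance of cork_block from where it was at the start of the episode above 0.03 m).
It also fails if it takes over 61 s, if anything falls off the work surface, if the arm or the gripper's body presses on something with over 40 N, if the wrist force passes 120 N, or if a joint passes its speed limit or range.

## Working session

There is one attempt and no reset: what is moved stays moved. The work goes in short steps, Python scripts to look and compute and a tool call to move; the robot and the scene stay as the last step left them, time stands still between calls to the robot, and variables do not carry over. Pictures are saved under pics/ and viewed, about 8 in all and at most 12, crops included, and the job is handed in when it is done.

Besides the shell and the picture viewer there is one more tool, called after ">>>" in YAML: its name, and indented under it one key for each argument. step_arm: Moves the arm, as the interface text tells. Scaled input: -1 to 1 covers 0.04 m each way for a shift and 0.08 rad each way for a turn. Its arguments: {"type":"object","properties":{"steps":{"type":"array"},"squeeze":{"type":"number"}},"required":["steps"]}

```bash
mkdir -p pics; ls; cat > h.py <<'E'
import numpy as np, cv2
from rig import env, cams, order
def grab(n,save=None):
    i=cams.camera_info(n); im,d=cams.get_image(n)
    if save: cv2.imwrite('pics/'+save,im[:,:,::-1])
    return i,im,d
def pts(i,d):
    v,u=np.indices(d.shape); T=np.array(i['extrinsics'])
    p=np.stack([(u-i['cx'])/i['fx']*d,(v-i['cy'])/i['fy']*d,d],-1)
    return p@T[:3,:3].T+T[:3,3]
def ray(i,u,v,z):
    T=np.array(i['extrinsics']); r=T[:3,:3]@np.array([(u-i['cx'])/i['fx'],(v-i['cy'])/i['fy'],1])
    o=T[:3,3]; return o+r*(z-o[2])/r[2]
E
python3 - <<'E'
from h import *
for n in('top','side'):
    i,im,d=grab(n,n+'1.png'); np.savez(n+'1.npz',im=im,d=d,P=pts(i,d)); print(n,i)
s=env.observe(); print(s['time_s'],s['ft_force'],s['grip_width'],s['tool_rot'])
a=cv2.imread('pics/top1.png'); b=cv2.imread('pics/side1.png')
E
```

```text
pics
top {'fx': 464.51219913481253, 'fy': 464.51219913481253, 'cx': 279.7970127727111, 'cy': 205.20744916622286, 'extrinsics': array([[-0.02196596, -0.99881786,  0.04336331,  0.39133973],
       [-0.99966982,  0.02252174,  0.0123701 ,  0.03629882],
       [-0.0133321 , -0.04307727, -0.99898278,  1.38859052],
       [ 0.        ,  0.        ,  0.        ,  1.        ]])}
side {'fx': 427.60706003335673, 'fy': 427.60706003335673, 'cx': 279.0132615890583, 'cy': 204.3887209847244, 'extrinsics': array([[-0.92229227, -0.19484814,  0.33378311,  0.10411806],
       [-0.38645722,  0.45314675, -0.80331117,  0.93359805],
       [ 0.00527096, -0.86988058, -0.49323422,  0.63270027],
       [ 0.        ,  0.        ,  0.        ,  1.        ]])}
0.1 [ 0.16067992  0.00428285 -0.45258797] 0.08525102293008104 [[ 4.34790279e-01 -9.00531677e-01 -3.33398900e-04]
 [-9.00530734e-01 -4.34790318e-01  1.33282418e-03]
 [-1.34520900e-03 -2.79263040e-04 -9.99999056e-01]]
```

View pics/top1.png

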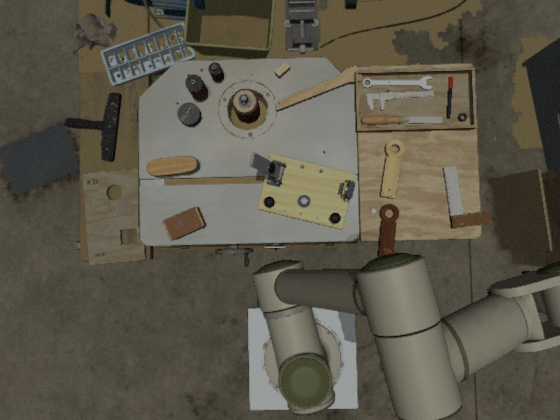

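View pics/side1.png

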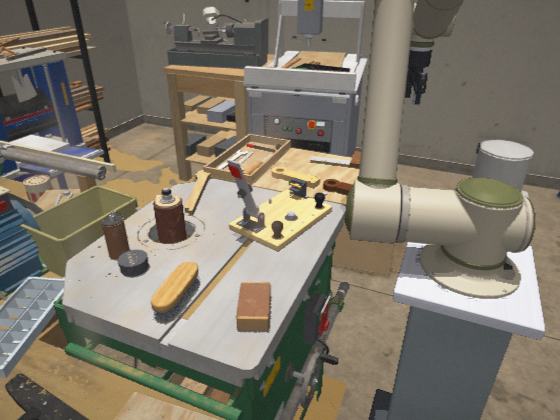

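Top view: the blank has its bore at about (395,150) and its arm end at (390,195). The finished handle's boss is at (389,212). The carrier is centred near (306,192), its post at (304,201), and the raised leaf at (265,165). The brush and cork are on the left.

```bash
python3 - <<'E'
from h import *
i=cams.camera_info('top'); z=np.load('top1.npz'); im=z['im'];P=z['P']
hsv=cv2.cvtColor(im,cv2.COLOR_RGB2HSV)
print(hsv[165,389],hsv[185,300],hsv[150,370],hsv[220,300], P[165,389],P[150,370],P[185,300])
for nm,(u,v),zt,roi in(('blank',(389,170),.02,(370,420,130,205)),('jig',(300,185),.018,(245,365,145,235))):
    u0,u1,v0,v1=roi
    c=hsv[v-2:v+3,u-2:u+3].reshape(-1,3).mean(0)
    Z=P[:,:,2]; 
    m=((abs(hsv[:,:,0]-c[0])<8)&(abs(hsv[:,:,1]-c[1])<45)&(hsv[:,:,2]>140)).astype(np.uint8)
    k=np.zeros_like(m);k[v0:v1,u0:u1]=m[v0:v1,u0:u1]
    n,l,st,_=cv2.connectedComponentsWithStats(k); b=1+np.argmax(st[1:,4]); k=(l==b).astype(np.uint8)
    cs,_=cv2.findContours(k,cv2.RETR_EXTERNAL,cv2.CHAIN_APPROX_NONE); ct=max(cs,key=cv2.contourArea)
    w=np.array([ray(i,p[0][0],p[0][1],zt)[:2] for p in ct],np.float32)
    r=cv2.minAreaRect(w); print(nm,c,st[b],r,cv2.boxPoints(r).tolist(),'medz',np.median(Z[l==b]))
    mu=cv2.moments(w); print('centroid',mu['m10']/mu['m00'],mu['m01']/mu['m00'])
for u,v,h in((395,150,.02),(304,201,.034),(269,202,.062),(335,218,.062),(389,212,.02)): print(u,v,ray(i,u,v,h),P[v,u])
a=im[125:265,235:425]; cv2.imwrite('pics/topz.png',cv2.resize(a,None,fx=4,fy=4,interpolation=2)[:,:,::-1])
E
```

```text
[ 23  93 151] [ 26  75 154] [ 19  81 133] [ 36   9 135] [ 0.56224291 -0.27161994  0.01979516] [ 0.61224096 -0.2218703  -0.00625609] [ 0.50941787 -0.00783066  0.01651337]
blank [ 22.44  91.56 151.4 ] [383 135  22  63 695] ((0.5588274002075195, -0.2847370207309723), (0.057585276663303375, 0.18269489705562592), 85.66581726074219) [[0.4655652344226837, -0.30654385685920715], [0.6477376222610474, -0.3203507959842682], [0.6520895957946777, -0.2629301846027374], [0.4699171781539917, -0.2491232454776764]] medz 0.019772004476172
centroid 0.5592331221860479 -0.2807627388314159
jig [ 25.76  78.12 152.16] [ 258  154   97   75 3692] ((0.49201643466949463, -0.02536141872406006), (0.25895917415618896, 0.16597215831279755), 75.15089416503906) [[0.3786194622516632, -0.1292497217655182], [0.5390488505363464, -0.17178413271903992], [0.6054134368896484, 0.07852688431739807], [0.4449840188026428, 0.1210612952709198]] medz 0.017669699607346656
centroid 0.4856164760234834 -0.027968175466053992
395 150 [ 0.60630428 -0.29067044  0.02      ] [ 0.61013724 -0.2965005  -0.00440282]
304 201 [ 0.46083352 -0.01781606  0.034     ] [ 0.46108471 -0.01801166  0.02910371]
269 202 [0.45880126 0.08340389 0.062     ] [0.45886363 0.08344744 0.0607735 ]
335 218 [ 0.40888055 -0.10382358  0.062     ] [ 0.40890109 -0.10398769  0.0604463 ]
389 212 [ 0.42354126 -0.26712546  0.02      ] [ 0.4240376  -0.27180234 -0.00109501]
```

View pics/topz.png

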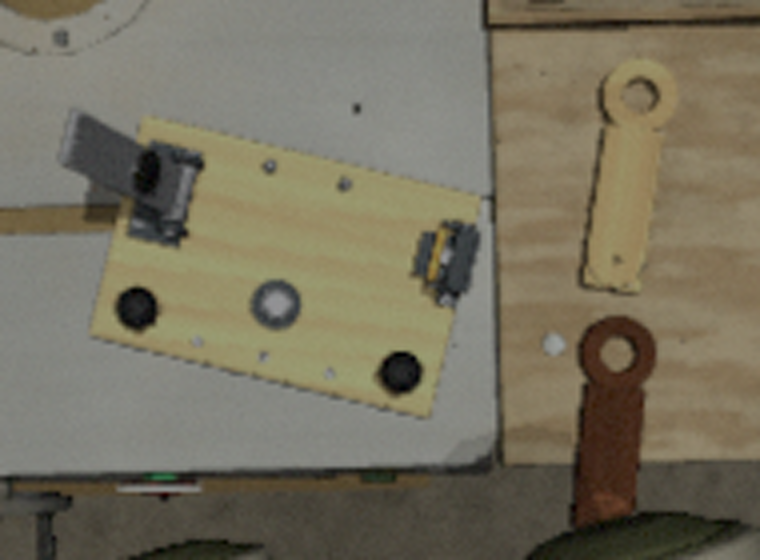

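Zoomed view: the carrier's yaw is about -14.9° with the post at (0.462,-0.018). The blank's bore is at about (0.612,-0.29), its arm pointing back to the robot at about 172°. I'm going above the blank for a closer look.

>>> step_arm:
  steps:
    - {"xyz":[-0.113,-0.786,0.1],"turn":[0,0,0],"gripper":1}
    - {"xyz":[-0.113,-0.786,0.1],"turn":[0,0,0],"gripper":1}
    - {"xyz":[-0.113,-0.786,0.1],"turn":[0,0,0],"gripper":1}
    - {"xyz":[-0.113,-0.786,0.1],"turn":[0,0,0],"gripper":1}
    - {"xyz":[-0.113,-0.786,0.1],"turn":[0,0,0],"gripper":1}
    - {"xyz":[-0.113,-0.786,0.1],"turn":[0,0,0],"gripper":1}
    - {"xyz":[-0.113,-0.786,0.1],"turn":[0,0,0],"gripper":1}
    - {"xyz":[-0.113,-0.786,0.1],"turn":[0,0,0],"gripper":1}
    - {"xyz":[-0.113,-0.786,0.1],"turn":[0,0,0],"gripper":1}
    - {"xyz":[-0.113,-0.786,0.1],"turn":[0,0,0],"gripper":1}
    - {"xyz":[-0.113,-0.786,0.1],"turn":[0,0,0],"gripper":1}
    - {"xyz":[-0.113,-0.786,0.1],"turn":[0,0,0.92],"gripper":1}
    - {"xyz":[0,0,0],"turn":[0,0,0.92],"gripper":1}
    - {"xyz":[0,0,0],"turn":[0,0,0.92],"gripper":1}
    - {"xyz":[0,0,0],"turn":[0,0,0.92],"gripper":1}
    - {"xyz":[0,0,0],"turn":[0,0,0.92],"gripper":1}
    - {"xyz":[0,0,0],"turn":[0,0,0.92],"gripper":1}
    - {"xyz":[0,0,0],"turn":[0,0,0.92],"gripper":1}
    - {"xyz":[0,0,0],"turn":[0,0,0.92],"gripper":1}

```text
time_s: 1.68
position: [0.5552, -0.2823, 0.2018]
tool_rot: [[-0.142, -0.99, -0.001], [-0.99, 0.142, 0.001], [-0.001, 0.001, -1.0]]
ft_force: [0.8, 0.4, -0.2]
grip_width: 0.0851
```

```bash
python3 - <<'E'
from h import *
i,im,d=grab('wrist','w1.png'); np.savez('w1.npz',im=im,d=d,**{k:np.array(v) for k,v in i.items()}); print(i)
s=env.observe(); print(s['position'],s['tool_rot'],s['q'])
E
```

```text
{'fx': 325.19226210127806, 'fy': 325.19226210127806, 'cx': 277.09042613372094, 'cy': 209.68643745666392, 'extrinsics': array([[-1.41813876e-01, -9.35909100e-01, -3.22432908e-01,
         6.37994472e-01],
       [-9.89892903e-01,  1.33773841e-01,  4.70807849e-02,
        -2.94046398e-01],
       [-9.30246501e-04,  3.25850756e-01, -9.45420763e-01,
         3.25413877e-01],
       [ 0.00000000e+00,  0.00000000e+00,  0.00000000e+00,
         1.00000000e+00]])}
[ 0.55515611 -0.28231827  0.20186832] [[-1.46386932e-01 -9.89227085e-01 -7.99810029e-04]
 [-9.89227307e-01  1.46386503e-01  5.71739198e-04]
 [-4.48498508e-04  8.74889068e-04 -9.99999517e-01]] [-3.78287400e+01  3.11837315e+01  6.65425818e+01 -2.25120376e-03
  8.23299728e+01  6.05891528e+01]
```

View pics/w1.png

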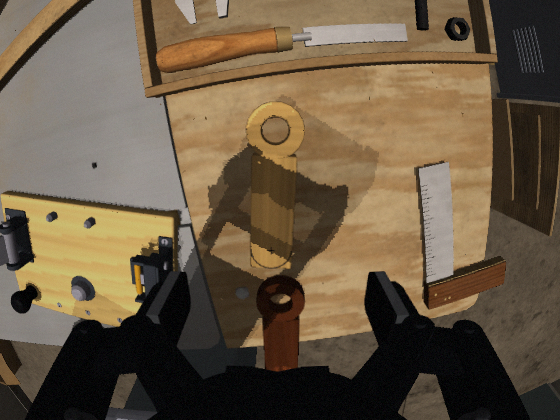

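Wrist view: blank bore at (275,129), end at about (271,268), with the finished handle's boss about 12 px past that end. The carrier's post is at (82,290) and its pins at (53,215) and (89,222).

```bash
cat >> h.py <<'E'
def fray(i,uv,z):
    uv=np.atleast_2d(uv).astype(float); a=(uv-[i['cx'],i['cy']])/i['fx']; r=np.hypot(a[:,0],a[:,1])+1e-9
    dv=np.c_[a*(np.sin(r)/r)[:,None],np.cos(r)]; T=np.array(i['extrinsics']); w=dv@T[:3,:3].T
    return T[:3,3]+w*((z-T[2,3])/w[:,2])[:,None]
def circ(w):
    A=np.c_[2*w[:,:2],np.ones(len(w))]; s=np.linalg.lstsq(A,(w[:,:2]**2).sum(1),rcond=None)[0]
    return s[:2],np.sqrt(s[2]+s[:2]@s[:2])
def line(w):
    vx,vy,x,y=cv2.fitLine(w[:,:2].astype(np.float32),cv2.DIST_HUBER,0,.001,.001).ravel(); return np.array([vx,vy]),np.array([x,y])
E
python3 - <<'E'
from h import *
i=np.load('w1.npz'); im=i['im']; g=cv2.GaussianBlur(im,(3,3),0).astype(float)
hsv=cv2.cvtColor(im,cv2.COLOR_RGB2HSV)
for p in((255,130),(260,200),(285,200),(300,200),(240,200),(275,129),(310,130),(271,262)): print(p,hsv[p[1],p[0]],end=' ')
print()
# radial edges of the boss (outer) and bore around (275,129)
def radial(c,r0,r1,angs):
    out=[]
    for t in angs:
        rr=np.arange(r0,r1,.25); u=c[0]+rr*np.cos(t);v=c[1]+rr*np.sin(t)
        s=cv2.remap(g.astype(np.float32),u.astype(np.float32)[None],v.astype(np.float32)[None],1)[0].sum(-1)
        s=np.abs(np.gradient(cv2.GaussianBlur(s[None],(1,9) if 0 else (9,1),0)[0])); k=np.argmax(s); out.append((u[k],v[k]))
    return np.array(out)
o=fray(i,radial((275,129),23,35,np.radians(np.arange(150,390,6))),.02); c,r=circ(o); k=abs(np.hypot(*(o[:,:2]-c).T)-r)<.0025; print('boss',circ(o[k]),k.sum())
b=fray(i,radial((275,129),9,20,np.radians(np.arange(0,360,8))),.02); c,r=circ(b); k=abs(np.hypot(*(b[:,:2]-c).T)-r)<.002; print('bore',circ(b[k]),k.sum())
L=[];R=[]
for v in range(165,255,3):
    s=g[v,:,0].copy()+g[v,:,1]; gr=np.abs(np.gradient(s))
    L.append((240+np.argmax(gr[240:262]),v)); R.append((285+np.argmax(gr[285:310]),v))
for q in(L,R):
    w=fray(i,q,.02); dv,p=line(w); print('edge',np.degrees(np.arctan2(*dv[::-1])),p, q[::6])
print('end',fray(i,(271,268),.02))
p=fray(i,radial((82,290),7,18,np.radians(np.arange(0,360,12))),.018); print('post',fray(i,(82,288),.0345),circ(p))
print('pins',fray(i,[(53,215),(89,222)],.034))
cv2.imwrite('pics/w1j.png',cv2.resize(im[180:345,0:200],None,fx=4,fy=3.6)[:,:,::-1])
E
```

```text
(255, 130) [ 18 152 166] (260, 200) [ 16 144 108] (285, 200) [ 18 164  73] (300, 200) [ 16 121  57] (240, 200) [ 14 123  62] (275, 129) [ 17 115 144] (310, 130) [ 15 126 140] (271, 262) [ 18 149 175] 
boss (array([ 0.61165455, -0.28766495]), np.float64(0.02674852855937349)) 40
bore (array([ 0.61204051, -0.28805289]), np.float64(0.01407090645940841)) 45
edge -9.859135 [ 0.5344112  -0.25221425] [(np.int64(252), 165), (np.int64(252), 183), (np.int64(241), 201), (np.int64(250), 219), (np.int64(250), 237)]
edge -10.017563 [ 0.5348694 -0.2953104] [(np.int64(295), 165), (np.int64(295), 183), (np.int64(294), 201), (np.int64(292), 219), (np.int64(292), 237)]
end [[ 0.46934967 -0.26300798  0.02      ]]
post [[ 0.47220209 -0.02879127  0.0345    ]] (array([ 0.46012541, -0.01097579]), np.float64(0.02132273444129731))
pins [[ 0.5684636  -0.02530533  0.034     ]
 [ 0.55352723 -0.075082    0.034     ]]
```

Bore (0.612,-0.288), yaw 170.1°, length 0.145 – matches the given size. Grasping 55 mm along the arm.

>>> step_arm:
  squeeze: 50
  steps:
    - {"xyz":[0,0,0],"turn":[0,0,0.33],"gripper":1}
    - {"xyz":[-0.1,-0.05,0.8],"turn":[0,0,0],"gripper":1}
    - {"xyz":[0,0,0.8],"turn":[0,0,0],"gripper":1}
    - {"xyz":[0,0,0.8],"turn":[0,0,0],"gripper":1}
    - {"xyz":[0,0,0.8],"turn":[0,0,0],"gripper":1}
    - {"xyz":[0,0,0.6],"turn":[0,0,0],"gripper":1}
    - {"xyz":[0,0,0.4],"turn":[0,0,0],"gripper":1}
    - {"xyz":[0,0,0.3],"turn":[0,0,0],"gripper":1}
    - {"xyz":[0,0,0],"turn":[0,0,0],"gripper":1}
    - {"xyz":[0,0,0],"turn":[0,0,0],"gripper":-1}
    - {"xyz":[0,0,0],"turn":[0,0,0],"gripper":-1}
    - {"xyz":[0,0,0],"turn":[0,0,0],"gripper":-1}
    - {"xyz":[0,0,0],"turn":[0,0,0],"gripper":-1}
    - {"xyz":[0,0,0],"turn":[0,0,0],"gripper":-1}
    - {"xyz":[0,0,0],"turn":[0,0,0],"gripper":-1}
    - {"xyz":[0,0,0],"turn":[0,0,0],"gripper":-1}
    - {"xyz":[0,0,0],"turn":[0,0,0],"gripper":-1}
    - {"xyz":[0,0,0],"turn":[0,0,0],"gripper":-1}

```text
time_s: 3.23
position: [0.5585, -0.2792, 0.0238]
tool_rot: [[-0.165, -0.986, 0.002], [-0.986, 0.165, -0.002], [0.001, -0.002, -1.0]]
ft_force: [-0.1, 0.2, 7.0]
grip_width: 0.0427
```

>>> step_arm:
  steps:
    - {"xyz":[0,0,-0.3],"turn":[0,0,0],"gripper":-1}
    - {"xyz":[0,0,-0.5],"turn":[0,0,0],"gripper":-1}
    - {"xyz":[0,0,-0.8],"turn":[0,0,0],"gripper":-1}
    - {"xyz":[0,0,-0.8],"turn":[0,0,0],"gripper":-1}
    - {"xyz":[0,0,-0.8],"turn":[0,0,-0.4],"gripper":-1}
    - {"xyz":[0,0,-0.4],"turn":[0,0,-0.97],"gripper":-1}
    - {"xyz":[0,0,0],"turn":[0,0,-0.97],"gripper":-1}
    - {"xyz":[0,0,0],"turn":[0,0,-0.97],"gripper":-1}
    - {"xyz":[0,0,0],"turn":[0,0,-0.97],"gripper":-1}
    - {"xyz":[0,0,0],"turn":[0,0,-0.97],"gripper":-1}
    - {"xyz":[0,0,0],"turn":[0,0,-0.97],"gripper":-1}
    - {"xyz":[0,0,0],"turn":[0,0,-0.97],"gripper":-1}
    - {"xyz":[0,0,0],"turn":[0,0,-0.97],"gripper":-1}
    - {"xyz":[0,0,0],"turn":[0,0,-0.97],"gripper":-1}
    - {"xyz":[0,0,0],"turn":[0,0,-0.97],"gripper":-1}
    - {"xyz":[0,0,0],"turn":[0,0,-0.97],"gripper":-1}
    - {"xyz":[0,0,0],"turn":[0,0,-0.97],"gripper":-1}
    - {"xyz":[0,0,0],"turn":[0,0,-0.97],"gripper":-1}
    - {"xyz":[0,0,0],"turn":[0,0,-0.97],"gripper":-1}
    - {"xyz":[0,0,0],"turn":[0,0,-0.97],"gripper":-1}

```text
time_s: 4.9
position: [0.5577, -0.2786, 0.1672]
tool_rot: [[0.86, -0.511, 0.0], [-0.511, -0.86, -0.0], [0.0, 0.0, -1.0]]
ft_force: [-0.1, 0.8, -1.6]
grip_width: 0.0432
```

>>> step_arm:
  steps:
    - {"xyz":[0,0,0],"turn":[0,0,-0.97],"gripper":-1}
    - {"xyz":[0,0,0],"turn":[0,0,-0.97],"gripper":-1}
    - {"xyz":[0,0,0],"turn":[0,0,-0.97],"gripper":-1}
    - {"xyz":[0,0,0],"turn":[0,0,-0.97],"gripper":-1}
    - {"xyz":[0,0,0],"turn":[0,0,-0.97],"gripper":-1}
    - {"xyz":[0,0,0],"turn":[0,0,-0.97],"gripper":-1}
    - {"xyz":[0,0,0],"turn":[0,0,-0.97],"gripper":-1}
    - {"xyz":[0,0,0],"turn":[0,0,-0.97],"gripper":-1}
    - {"xyz":[0,0,0],"turn":[0,0,-0.97],"gripper":-1}
    - {"xyz":[0,0,0],"turn":[0,0,-0.97],"gripper":-1}
    - {"xyz":[0,0,0],"turn":[0,0,-0.97],"gripper":-1}
    - {"xyz":[0,0,0],"turn":[0,0,-0.97],"gripper":-1}
    - {"xyz":[0,0,0],"turn":[0,0,-0.97],"gripper":-1}
    - {"xyz":[0,0,0],"turn":[0,0,-0.97],"gripper":-1}
    - {"xyz":[0,0,0],"turn":[0,0,-0.97],"gripper":-1}
    - {"xyz":[0,0,0],"turn":[0,0,-0.97],"gripper":-1}
    - {"xyz":[0,0,0],"turn":[0,0,-0.97],"gripper":-1}
    - {"xyz":[0,0,0],"turn":[0,0,-0.97],"gripper":-1}
    - {"xyz":[0,0,0],"turn":[0,0,-0.97],"gripper":-1}
    - {"xyz":[0,0,0],"turn":[0,0,-0.97],"gripper":-1}

```text
time_s: 6.57
position: [0.5577, -0.2786, 0.1672]
tool_rot: [[0.527, 0.85, 0.0], [0.85, -0.527, -0.0], [-0.0, 0.0, -1.0]]
ft_force: [-0.8, 0.6, -0.6]
grip_width: 0.0427
```

>>> step_arm:
  steps:
    - {"xyz":[0,0,0],"turn":[0,0,-0.92],"gripper":-1}
    - {"xyz":[0,0,0],"turn":[0,0,-0.92],"gripper":-1}
    - {"xyz":[0,0,0],"turn":[0,0,-0.92],"gripper":-1}
    - {"xyz":[0,0,0],"turn":[0,0,-0.92],"gripper":-1}
    - {"xyz":[0.61,-0.64,0],"turn":[0,0,0],"gripper":-1}
    - {"xyz":[0.61,-0.64,0],"turn":[0,0,0],"gripper":-1}
    - {"xyz":[0.61,-0.64,0],"turn":[0,0,0],"gripper":-1}
    - {"xyz":[0.61,-0.64,0],"turn":[0,0,0],"gripper":-1}
    - {"xyz":[0,0,0],"turn":[0,0,0],"gripper":-1}
    - {"xyz":[0,0,0],"turn":[0,0,0],"gripper":-1}
    - {"xyz":[0,0,0],"turn":[0,0,0],"gripper":-1}

```text
time_s: 7.48
position: [0.485, -0.1581, 0.1672]
tool_rot: [[0.261, 0.965, 0.001], [0.965, -0.261, -0.001], [-0.001, 0.002, -1.0]]
ft_force: [0.3, -0.7, -1.3]
grip_width: 0.0425
```

```bash
python3 - <<'E'
from h import *
s=env.observe(); print(s['position'],s['tool_rot'],s['q'])
i,im,d=grab('wrist','w2.png'); np.savez('w2.npz',im=im,d=d,**{k:np.array(v) for k,v in i.items()})
E
```

```text
[ 0.48498795 -0.15807392  0.16716814] [[ 2.61235442e-01  9.65274199e-01  1.32835295e-03]
 [ 9.65274962e-01 -2.61234385e-01 -9.18270350e-04]
 [-5.39371210e-04  1.52211060e-03 -9.99998696e-01]] [-3.13675209e+01  2.24070336e+01  8.84169910e+01 -5.68108355e-03
  6.90836036e+01 -1.06222137e+02]
```

View pics/w2.png

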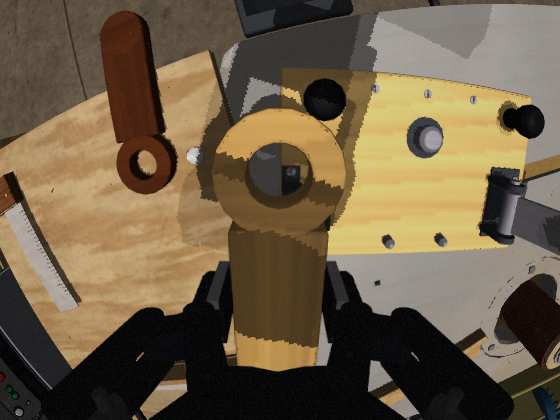

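Wrist view: bore at (280,170), clear of the carrier. Post top at (429,138), pins at (388,242) and (441,240), with the carrier's edges visible.

```bash
python3 - <<'E'
from h import *
i=np.load('w2.npz'); im=i['im']; d=i['d']; hsv=cv2.cvtColor(im,cv2.COLOR_RGB2HSV)
g=cv2.GaussianBlur(im,(3,3),0).astype(np.float32).sum(-1)
def radial(c,r0,r1,angs):
    o=[]
    for t in angs:
        rr=np.arange(r0,r1,.25); u=(c[0]+rr*np.cos(t)).astype(np.float32);v=(c[1]+rr*np.sin(t)).astype(np.float32)
        s=cv2.GaussianBlur(cv2.remap(g,u[None],v[None],1),(9,1),0)[0]; k=np.argmax(np.abs(np.gradient(s))); o.append((u[k],v[k]))
    return np.array(o)
def fit(px,z,tol=.002):
    w=fray(i,px,z); c,r=circ(w)
    for _ in range(4):
        k=abs(np.hypot(*(w[:,:2]-c).T)-r)<tol
        c,r=circ(w[k])
    return c.round(4),round(float(r),4),k.sum()
A=np.radians(np.arange(0,360,6))
print('boss',fit(radial((280,172),55,75,np.radians(np.arange(160,380,5))),.1634))
print('bore top',fit(radial((280,170),25,40,A),.1634))
# post: saturation-based mask (steel vs yellow wood)
m=((hsv[:,:,1]<90)).astype(np.uint8); 
k=np.zeros_like(m);k[110:165,400:455]=m[110:165,400:455]
n,l,st,ce=cv2.connectedComponentsWithStats(k);b=1+np.argmax(st[1:,4]);print('post blob',st[b],ce[b],'depths',np.median(d[l==b]),d[138,427],d[138,460])
br=((l==b)&(hsv[:,:,2]>np.percentile(hsv[:,:,2][l==b],60))).astype(np.uint8)
cs,_=cv2.findContours(br,0,1);ct=max(cs,key=cv2.contourArea);print('bright top',cv2.minEnclosingCircle(ct),fit(ct[:,0].astype(float),.0345))
cs,_=cv2.findContours((l==b).astype(np.uint8),0,1);ct=max(cs,key=cv2.contourArea)[:,0].astype(float)
print('blob@.018',fit(ct,.018),'@.0345',fit(ct,.0345))
E2=lambda r,c0,c1:[]
# jig edges
far=[];near=[]
for u in range(350,475,5):
    s=hsv[:,u,1].astype(float); far.append((u,246+np.argmax(np.abs(np.gradient(s))[246:265])))
for u in range(390,500,5):
    s=cv2.GaussianBlur(hsv[:,u,1].astype(np.float32),(1,3),0).ravel(); near.append((u,66+np.argmax(np.abs(np.gradient(s))[66:100])))
D=[]
for q in(far,near):
    dv,p=line(fray(i,q,.018)); a=np.degrees(np.arctan2(*dv[::-1])); print('edge dir',a,p,q[::8]); D.append((dv,p))
n=np.array([-D[0][0][1],D[0][0][0]]); print('width',n@(D[0][1]-D[1][1]))
print('pins',fray(i,[(387,240),(440,238)],.034),fray(i,[(390,247),(443,244)],.018))
cv2.imwrite('pics/w2z.png',cv2.resize(im[70:270,340:540],None,fx=3,fy=3,interpolation=2)[:,:,::-1])
E
```

```text
boss (array([ 0.4341, -0.1422]), 0.0286, np.int64(41))
bore top (array([ 0.4324, -0.1429]), 0.0137, np.int64(54))
post blob [ 407  117   36   41 1175] [424.48765957 137.26212766] depths 0.2600552 0.25184992 0.2651584
bright top ((430.5152282714844, 139.378173828125), 12.631235122680664) (array([ 0.4622, -0.0165]), 0.0106, np.int64(66))
blob@.018 (array([ 0.463 , -0.0146]), 0.0183, np.int64(110)) @.0345 (array([ 0.4594, -0.022 ]), 0.0172, np.int64(110))
edge dir 74.77093 [ 0.574217   -0.03920598] [(350, np.int64(255)), (390, np.int64(253)), (430, np.int64(252)), (470, np.int64(250))]
edge dir 75.1718 [4.1041833e-01 2.0336182e-04] [(390, np.int64(73)), (430, np.int64(77)), (470, np.int64(83))]
width -0.16839862
pins [[ 0.54303511 -0.07090481  0.034     ]
 [ 0.55689062 -0.01751751  0.034     ]] [[ 0.56011585 -0.06478961  0.018     ]
 [ 0.57438268 -0.00701353  0.018     ]]
```

View pics/w2z.png

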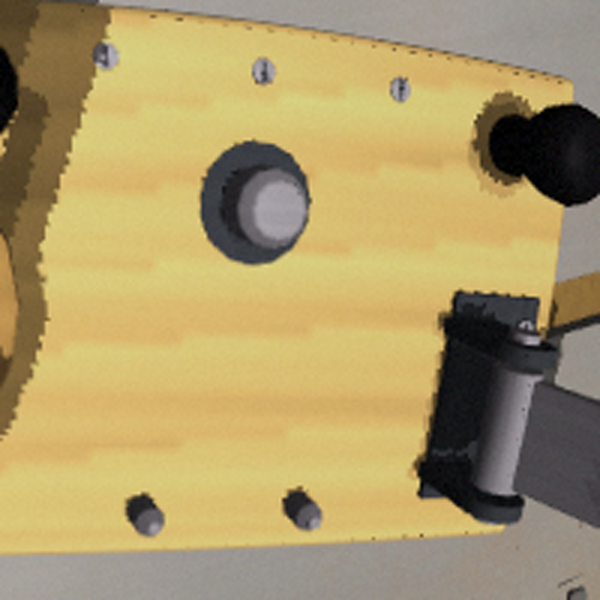

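The post is centred at (0.4622,-0.0165), with a dark washer around it, and the carrier's yaw is -15°. Bore to post is (0.0295, 0.1263). I'll move over it and check just above.

>>> step_arm:
  steps:
    - {"xyz":[0.54,-0.02,0],"turn":[0,0,0],"gripper":-1}
    - {"xyz":[0.54,-0.02,0],"turn":[0,0,0],"gripper":-1}
    - {"xyz":[0.54,-0.02,0],"turn":[0,0,0],"gripper":-1}
    - {"xyz":[0.54,-0.02,0],"turn":[0,0,0],"gripper":-1}
    - {"xyz":[0.54,-0.02,0],"turn":[0,0,0],"gripper":-1}
    - {"xyz":[0.54,-0.01,0],"turn":[0,0,0],"gripper":-1}
    - {"xyz":[0,0,0.5],"turn":[0,0,0],"gripper":-1}
    - {"xyz":[0,0,0.6],"turn":[0,0,0],"gripper":-1}
    - {"xyz":[0,0,0.6],"turn":[0,0,0],"gripper":-1}
    - {"xyz":[0,0,0.6],"turn":[0,0,0],"gripper":-1}
    - {"xyz":[0,0,0],"turn":[0,0,0],"gripper":-1}
    - {"xyz":[0,0,0],"turn":[0,0,0],"gripper":-1}

```text
time_s: 8.53
position: [0.5145, -0.0321, 0.074]
tool_rot: [[0.262, 0.965, -0.002], [0.965, -0.262, 0.0], [0.0, -0.002, -1.0]]
ft_force: [0.0, -0.1, -0.9]
grip_width: 0.0426
```

```bash
python3 - <<'E'
from h import *
s=env.observe(); print(s['position'],s['tool_rot'][:2])
i,im,d=grab('wrist','w3.png'); np.savez('w3.npz',im=im,d=d,**{k:np.array(v) for k,v in i.items()})
a=cv2.resize(im[80:280,160:400],None,fx=3,fy=3,interpolation=2)[:,:,::-1]; cv2.imwrite('pics/w3z.png',a)
E
```

```text
[ 0.5145327  -0.03212258  0.0739522 ] [[ 2.62221584e-01  9.65006046e-01 -1.78080068e-03]
 [ 9.65007689e-01 -2.62221124e-01  4.91513358e-04]]
```

View pics/w3z.png

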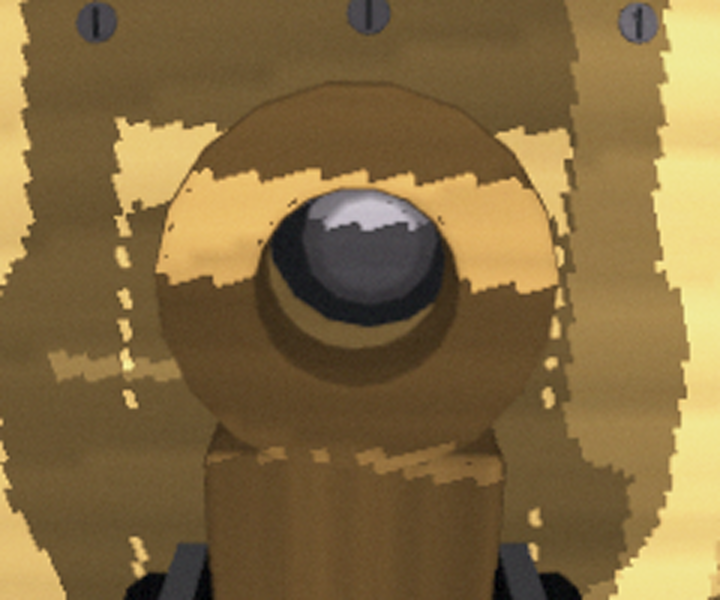

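The view through the bore shows the post near centre, slightly to the right. Quantifying.

```bash
python3 - <<'E'
from h import *
i=np.load('w3.npz')
f=lambda x,y:(160+x/3,80+y/3)
B=fray(i,[f(258,287),f(458,287),f(358,187),f(358,386)],.0702)[:,:2]; print('bore l r t b',B, B.mean(0),np.ptp(B,0))
P=fray(i,[f(303,245),f(441,245)],.030)[:,:2]; print('post lr',P,P.mean(0),np.linalg.norm(P[0]-P[1]))
Q=fray(i,[f(370,303)],.030)[:,:2]; print('post bottom',Q)
R=np.array([[.2622,.9650],[.9650,-.2622]]); b=B.mean(0)
print('in tool axes mm: post lr mid',R@(P.mean(0)-b)*1e3,'post far edge',R@(Q[0]-b)*1e3, 'l,r',(P-b)@R.T*1e3)
E
```

```text
bore l r t b [[ 0.45835285 -0.02961482]
 [ 0.46538128 -0.00368282]
 [ 0.44888784 -0.0131575 ]
 [ 0.47542544 -0.0203105 ]] [ 0.46201185 -0.01669141] [0.0265376 0.025932 ]
post lr [[ 0.46107149 -0.02607591]
 [ 0.46733445 -0.00281566]] [ 0.46420297 -0.01444579] 0.024088668974145612
post bottom [[ 0.47423563 -0.01749722]]
in tool axes mm: post lr mid [2.74153974 1.52562484] post far edge [ 2.427466  12.0072316] l,r [[-9.30260572  1.55316492]
 [14.7856852   1.49808476]]
```

Post is +2.6 mm along tool x from the bore, 0 along tool y (the washer centre agrees). Correcting and lowering.

>>> step_arm:
  steps:
    - {"xyz":[0.063,0,0.1],"turn":[0,0,0],"gripper":-1}
    - {"xyz":[0,0,0.2],"turn":[0,0,0],"gripper":-1}
    - {"xyz":[0,0,0.12],"turn":[0,0,0],"gripper":-1}
    - {"xyz":[0,0,0.1],"turn":[0,0,0],"gripper":-1}
    - {"xyz":[0,0,0.08],"turn":[0,0,0],"gripper":-1}
    - {"xyz":[0,0,0],"turn":[0,0,0],"gripper":-1}

```text
time_s: 9.08
position: [0.5147, -0.0291, 0.0497]
tool_rot: [[0.262, 0.965, -0.001], [0.965, -0.262, 0.0], [0.0, -0.001, -1.0]]
ft_force: [-0.2, 0.2, -1.5]
grip_width: 0.0425
```

>>> step_arm:
  steps:
    - {"xyz":[0,0,0.08],"turn":[0,0,0],"gripper":-1}
    - {"xyz":[0,0,0.06],"turn":[0,0,0],"gripper":-1}
    - {"xyz":[0,0,0.03],"turn":[0,0,0],"gripper":-1}
    - {"xyz":[0,0,0],"turn":[0,0,0],"gripper":-1}

```text
time_s: 9.42
position: [0.5148, -0.0291, 0.0433]
tool_rot: [[0.261, 0.965, -0.0], [0.965, -0.261, 0.0], [0.0, -0.0, -1.0]]
ft_force: [0.5, 0.2, -0.5]
grip_width: 0.0425
```

>>> step_arm:
  steps:
    - {"xyz":[0,0,0],"turn":[0,0,0],"gripper":0.5}
    - {"xyz":[0,0,0],"turn":[0,0,0],"gripper":0.5}
    - {"xyz":[0,0,0],"turn":[0,0,0],"gripper":0.5}
    - {"xyz":[0,0,0],"turn":[0,0,0],"gripper":0.5}
    - {"xyz":[0,0,-0.3],"turn":[0,0,0],"gripper":0.5}
    - {"xyz":[0,0,-0.6],"turn":[0,0,0],"gripper":0.5}
    - {"xyz":[0,0,-0.8],"turn":[0,0,0],"gripper":0.5}
    - {"xyz":[0,0,-0.8],"turn":[0,0,0],"gripper":0.5}
    - {"xyz":[0,0,-0.8],"turn":[0,0,0],"gripper":0.5}
    - {"xyz":[0,0,-0.7],"turn":[0,0,0],"gripper":0.5}
    - {"xyz":[0,0,0],"turn":[0,0,0],"gripper":0.5}
    - {"xyz":[0,0,0],"turn":[0,0,0],"gripper":0.5}

```text
time_s: 10.42
position: [0.5153, -0.0292, 0.2048]
tool_rot: [[0.261, 0.965, 0.003], [0.965, -0.261, -0.001], [-0.0, 0.003, -1.0]]
ft_force: [-0.2, -0.4, -1.2]
grip_width: 0.064
```

```bash
python3 - <<'E'
from h import *
s=env.observe(); print(s['position'],s['q'])
i,im,d=grab('wrist','w4.png'); np.savez('w4.npz',im=im,d=d,**{k:np.array(v) for k,v in i.items()})
j,sm,sd=grab('side'); P=pts(j,sd); np.savez('s4.npz',im=sm,P=P)
a=sm[100:260,200:360]; a=cv2.resize(a,(400,420)); b=cv2.resize(im,(400,300)); b=np.vstack([b,np.zeros((120,400,3),np.uint8)])
cv2.imwrite('pics/c4.png',np.hstack([b,a])[:,:,::-1])
E
```

```text
[ 0.51525506 -0.02916839  0.20481294] [-1.64008777e+01  2.06114587e+01  8.42462420e+01  9.74827753e-04
  7.49524454e+01 -9.12467809e+01]
```

View pics/c4.png

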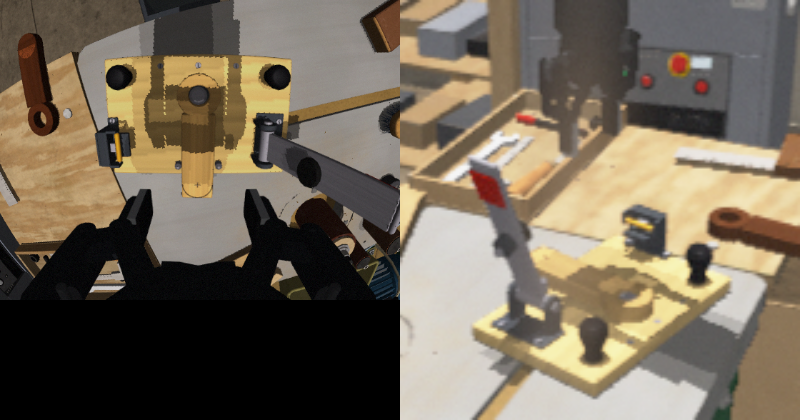

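The blank sits on the post, its arm between the pins at the bottom of the image. The leaf leans outward, with the red plate near its top. Measuring the leaf angle, blank flatness and catch height.

```bash
cat >> h.py <<'E'
a_=np.radians(-15.0); X=np.array([np.cos(a_),np.sin(a_)]); Y=np.array([-X[1],X[0]]); PO=np.array([.4627,-.0142]); JC=PO+.03*X
def tojig(p): p=np.asarray(p); q=p[...,:2]-JC; return np.stack([q@X,q@Y,p[...,2]],-1)
E
python3 - <<'E'
from h import *
z=np.load('s4.npz');im=z['im'];J=tojig(z['P']);h=cv2.cvtColor(im,cv2.COLOR_RGB2HSV)
m=((h[:,:,0]<8)|(h[:,:,0]>172))&(h[:,:,1]>130)&(np.abs(J[:,:,0]-.03)<.06)&(abs(J[:,:,1])<.25)&(J[:,:,2]>.05)
r=np.median(J[m],0); print('red',m.sum(),r,'theta',np.degrees(np.arctan2(r[2]-.05,.088-r[1])),'r',np.hypot(r[2]-.05,.088-r[1]))
b=(abs(J[:,:,0]-.03)<.035)&(J[:,:,1]<-.09)&(J[:,:,1]>-.15)&(J[:,:,2]>.02); print('catch z max',np.percentile(J[b][:,2],[50,90,99]),'y',np.percentile(J[b][:,1],[2,98]))
c=(abs(J[:,:,0]-.05)<.06)&(abs(J[:,:,1])<.018)&(J[:,:,2]>.01)&(J[:,:,2]<.08); q=J[c]; A=np.c_[q[:,:2],np.ones(len(q))]; q=q[abs(q[:,2]-np.median(q[:,2]))<.006];A=np.c_[q[:,:2],np.ones(len(q))]
print('blank plane',np.linalg.lstsq(A,q[:,2],rcond=None)[0],np.median(q[:,2]),len(q))
i=np.load('w4.npz'); hw=cv2.cvtColor(i['im'],cv2.COLOR_RGB2HSV)
e=lambda p,zz:tojig(fray(i,p,zz))
print('blank end',e([(196*1.4,196*1.4)],.038),'pins',e([(177*1.4,162*1.4),(218*1.4,162*1.4)],.034),'bore',e([(198*1.4,95*1.4)],.0345))
s=env.observe();print('tcp jig',tojig(s['position']))
E
```

```text
red 102 [0.02836628 0.15235083 0.19581239] theta 113.81312473451726 r 0.1593809358940245
catch z max [0.05512223 0.06646551 0.06788245] y [-0.12962594 -0.09299541]
blank plane [ 0.00047681 -0.0309771   0.03690027] 0.03703889693624973 253
blank end [[ 0.11148408 -0.00357092  0.038     ]] pins [[ 0.0599971  -0.02935768  0.034     ]
 [ 0.06013787  0.02684783  0.034     ]] bore [[-0.03085381 -0.00035687  0.0345    ]]
tcp jig [ 0.02380565 -0.00090579  0.20267888]
```

Blank: flat, top at about 0.037, end at jig x ≈ 0.11, so it is seated. The leaf is at about 114°. I'll go over the leaf with the gripper shut and come down on its outer side.

>>> step_arm:
  squeeze: 40
  steps:
    - {"xyz":[0,0,-0.8],"turn":[0,0,0],"gripper":-1}
    - {"xyz":[0,0,-0.8],"turn":[0,0,0],"gripper":-1}
    - {"xyz":[0,0.15,-0.8],"turn":[0,0,0],"gripper":-1}
    - {"xyz":[0.4,0,0],"turn":[0,0,0],"gripper":-1}
    - {"xyz":[0.76,0,0],"turn":[0,0,0],"gripper":-1}
    - {"xyz":[0.76,0,0],"turn":[0,0,0],"gripper":-1}
    - {"xyz":[0.76,0,0],"turn":[0,0,0],"gripper":-1}
    - {"xyz":[0.76,0,0],"turn":[0,0,0],"gripper":-1}
    - {"xyz":[0.76,0,0],"turn":[0,0,0],"gripper":-1}
    - {"xyz":[0.7,0,0],"turn":[0,0,0],"gripper":-1}
    - {"xyz":[0.4,0,0],"turn":[0,0,0],"gripper":-1}
    - {"xyz":[0,0,0],"turn":[0,0,0],"gripper":-1}
    - {"xyz":[0,0,0.6],"turn":[0,0,0],"gripper":-1}
    - {"xyz":[0,0,0.7],"turn":[0,0,0],"gripper":-1}
    - {"xyz":[0,0,0.7],"turn":[0,0,0],"gripper":-1}
    - {"xyz":[0,0,0],"turn":[0,0,0],"gripper":-1}

```text
time_s: 11.85
position: [0.5738, 0.1729, 0.2131]
tool_rot: [[0.262, 0.965, -0.012], [0.965, -0.262, -0.001], [-0.004, -0.011, -1.0]]
ft_force: [-1.1, 0.4, -1.7]
grip_width: 0.0003
```

```bash
python3 - <<'E'
from h import *
s=env.observe();print('tcp jig',tojig(s['position']),s['tool_rot'],s['grip_width'])
i,im,d=grab('side','s5.png'); cv2.imwrite('pics/s5z.png',cv2.resize(im[80:260,180:360],None,fx=3,fy=3)[:,:,::-1])
E
```

```text
tcp jig [0.02887791 0.20948904 0.21314509] [[ 0.26209493  0.96496679 -0.0120556 ]
 [ 0.96503166 -0.26212975 -0.00137702]
 [-0.00448891 -0.01127313 -0.99992638]] 0.00025084576075504075
```

View pics/s5z.png

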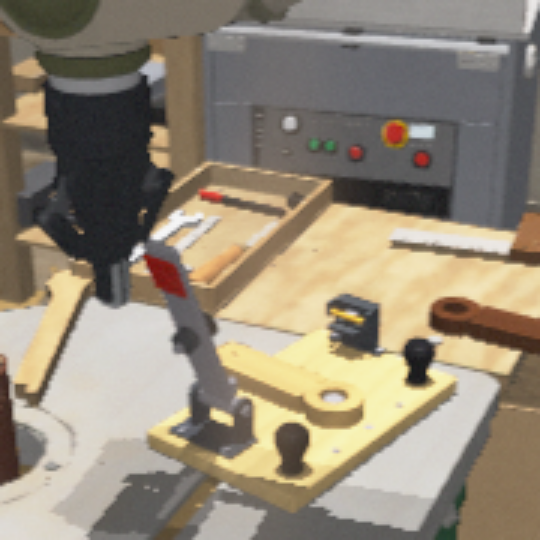

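The fingers stand just outside the leaf's outer face. Now swinging it over along its arc.

>>> step_arm:
  steps:
    - {"xyz":[-0.51,0,-0.1],"turn":[0,0,0],"gripper":-1}
    - {"xyz":[-0.51,0,-0.1],"turn":[0,0,0],"gripper":-1}
    - {"xyz":[-0.51,0,-0.1],"turn":[0,0,0],"gripper":-1}
    - {"xyz":[-0.51,0,-0.1],"turn":[0,0,0],"gripper":-1}
    - {"xyz":[-0.51,0,-0.1],"turn":[0,0,0],"gripper":-1}
    - {"xyz":[-0.54,0,0.05],"turn":[0,0,0],"gripper":-1}
    - {"xyz":[-0.54,0,0.05],"turn":[0,0,0],"gripper":-1}
    - {"xyz":[-0.51,0,0.18],"turn":[0,0,0],"gripper":-1}
    - {"xyz":[-0.51,0,0.18],"turn":[0,0,0],"gripper":-1}
    - {"xyz":[-0.44,0,0.31],"turn":[0,0,0],"gripper":-1}
    - {"xyz":[-0.44,0,0.31],"turn":[0,0,0],"gripper":-1}
    - {"xyz":[-0.35,0,0.41],"turn":[0,0,0],"gripper":-1}
    - {"xyz":[-0.35,0,0.41],"turn":[0,0,0],"gripper":-1}
    - {"xyz":[0,0,0],"turn":[0,0,0],"gripper":-1}

```text
time_s: 13.07
position: [0.5103, -0.0686, 0.1628]
tool_rot: [[0.264, 0.965, -0.002], [0.965, -0.264, 0.0], [-0.0, -0.002, -1.0]]
ft_force: [-0.6, -0.3, -0.5]
grip_width: -0.0002
```

```bash
python3 - <<'E'
from h import *
s=env.observe();print('tcp jig',tojig(s['position']),s['ft_force'])
i,im,d=grab('side','s6.png'); cv2.imwrite('pics/s6z.png',cv2.resize(im[80:260,180:360],None,fx=3,fy=3)[:,:,::-1])
E
```

```text
tcp jig [ 0.03004164 -0.04027531  0.16277087] [-0.64617971 -0.27582671 -0.518606  ]
```

View pics/s6z.png

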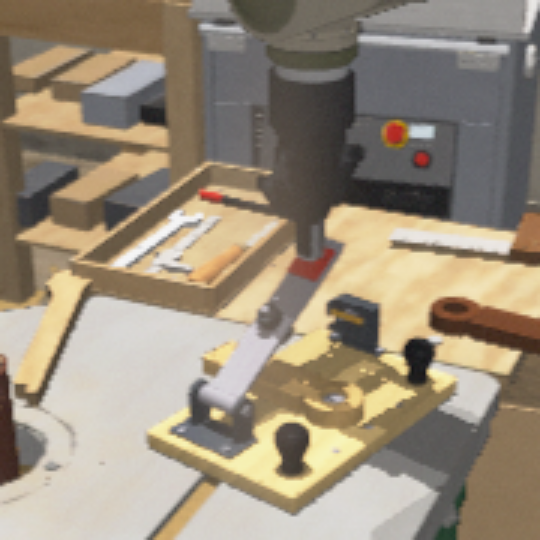

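The tip bears on the red plate, with the leaf at about 30°. Continuing down to just before the roller.

>>> step_arm:
  steps:
    - {"xyz":[-0.21,0,0.54],"turn":[0,0,0],"gripper":-1}
    - {"xyz":[-0.21,0,0.54],"turn":[0,0,0],"gripper":-1}
    - {"xyz":[-0.12,0,0.4],"turn":[0,0,0],"gripper":-1}
    - {"xyz":[-0.08,0,0.2],"turn":[0,0,0],"gripper":-1}
    - {"xyz":[-0.02,0,0.1],"turn":[0,0,0],"gripper":-1}
    - {"xyz":[0,0,0],"turn":[0,0,0],"gripper":-1}

```text
time_s: 13.62
position: [0.5049, -0.0912, 0.093]
tool_rot: [[0.261, 0.965, 0.001], [0.965, -0.261, -0.0], [-0.0, 0.001, -1.0]]
ft_force: [0.2, -0.2, 1.7]
grip_width: -0.0002
```

>>> step_arm:
  steps:
    - {"xyz":[0,0,0.08],"turn":[0,0,0],"gripper":-1}
    - {"xyz":[0,0,0.06],"turn":[0,0,0],"gripper":-1}
    - {"xyz":[0,0,0],"turn":[0,0,0],"gripper":-1}

```text
time_s: 13.87
position: [0.5047, -0.0913, 0.0871]
tool_rot: [[0.261, 0.965, 0.001], [0.965, -0.261, -0.001], [-0.0, 0.001, -1.0]]
ft_force: [0.2, -0.1, 2.3]
grip_width: 0.0003
```

>>> step_arm:
  steps:
    - {"xyz":[0,0,0.06],"turn":[0,0,0],"gripper":-1}
    - {"xyz":[0,0,0.06],"turn":[0,0,0],"gripper":-1}
    - {"xyz":[0,0,0.05],"turn":[0,0,0],"gripper":-1}
    - {"xyz":[0,0,0],"turn":[0,0,0],"gripper":-1}

```text
time_s: 14.2
position: [0.5041, -0.0911, 0.0798]
tool_rot: [[0.262, 0.965, -0.0], [0.965, -0.262, 0.0], [0.0, -0.0, -1.0]]
ft_force: [0.2, -0.4, 0.6]
grip_width: 0.0001
```

>>> step_arm:
  steps:
    - {"xyz":[0,0,0.05],"turn":[0,0,0],"gripper":-1}
    - {"xyz":[0,0,0.05],"turn":[0,0,0],"gripper":-1}
    - {"xyz":[0,0,0],"turn":[0,0,0],"gripper":-1}

```text
time_s: 14.45
position: [0.5043, -0.0912, 0.0781]
tool_rot: [[0.261, 0.965, 0.001], [0.965, -0.261, -0.001], [-0.0, 0.001, -1.0]]
ft_force: [-7.9, 2.3, 27.7]
grip_width: -0.0001
```

>>> step_arm:
  steps:
    - {"xyz":[0,0,0.03],"turn":[0,0,0],"gripper":-1}
    - {"xyz":[0,0,0],"turn":[0,0,0],"gripper":-1}

```text
time_s: 14.62
position: [0.5044, -0.0912, 0.078]
tool_rot: [[0.261, 0.965, 0.002], [0.965, -0.261, -0.001], [-0.001, 0.002, -1.0]]
ft_force: [-11.2, 2.6, 38.2]
grip_width: -0.0001
```

38 N with no further travel, and the plate is at level height, so the leaf is probably on the ledge already. Backing off clear to check that it stays shut.

>>> step_arm:
  steps:
    - {"xyz":[0,0,-0.1],"turn":[0,0,0],"gripper":-1}
    - {"xyz":[0,0,-0.2],"turn":[0,0,0],"gripper":-1}
    - {"xyz":[0,0,-0.5],"turn":[0,0,0],"gripper":-1}
    - {"xyz":[0,0,-0.8],"turn":[0,0,0],"gripper":-1}
    - {"xyz":[0,0,-0.8],"turn":[0,0,0],"gripper":-1}
    - {"xyz":[0,0,-0.8],"turn":[0,0,0],"gripper":-1}
    - {"xyz":[0,0,-0.8],"turn":[0,0,0],"gripper":-1}
    - {"xyz":[0,0,0],"turn":[0,0,0],"gripper":-1}
    - {"xyz":[0,0,0],"turn":[0,0,0],"gripper":-1}
    - {"xyz":[0,0,0],"turn":[0,0,0],"gripper":-1}
    - {"xyz":[0,0,0],"turn":[0,0,0],"gripper":-1}

```text
time_s: 15.53
position: [0.5038, -0.0911, 0.2334]
tool_rot: [[0.262, 0.965, -0.003], [0.965, -0.262, 0.001], [0.0, -0.003, -1.0]]
ft_force: [0.8, -0.8, 0.2]
grip_width: -0.0002
```

```bash
python3 - <<'E'
from h import *
s=env.observe();print('tcp jig',tojig(s['position']),s['ft_force'])
i,im,d=grab('side','s7.png'); J=tojig(pts(i,d));h=cv2.cvtColor(im,cv2.COLOR_RGB2HSV)
m=((h[:,:,0]<8)|(h[:,:,0]>172))&(h[:,:,1]>130)&(np.abs(J[:,:,0]-.03)<.06)&(abs(J[:,:,1])<.25)&(J[:,:,2]>.03)
r=np.median(J[m],0); print('red',m.sum(),r,'theta',np.arctan2(r[2]-.0575,.088-r[1]))
c=(abs(J[:,:,0]+.03)<.1)&(abs(J[:,:,1])<.02)&(J[:,:,0]<.005)&(J[:,:,0]>-.055)&(abs(J[:,:,2]-.036)<.01); print('boss z',np.median(J[c][:,2]),c.sum())
w,wm,_=grab('wrist','w7.png')
a=cv2.resize(im[110:260,190:340],(400,400)); b=cv2.resize(wm,(400,300)); b=np.vstack([b,np.zeros((100,400,3),np.uint8)])
cv2.imwrite('pics/c7.png',np.hstack([b,a])[:,:,::-1])
E
```

```text
tcp jig [ 0.02956206 -0.06361545  0.23335585] [ 0.81795983 -0.81149278  0.2322986 ]
red 70 [ 0.02729454 -0.06730589  0.0586802 ] theta 0.007599049233131024
boss z 0.03616367379723662 177
```

View pics/c7.png

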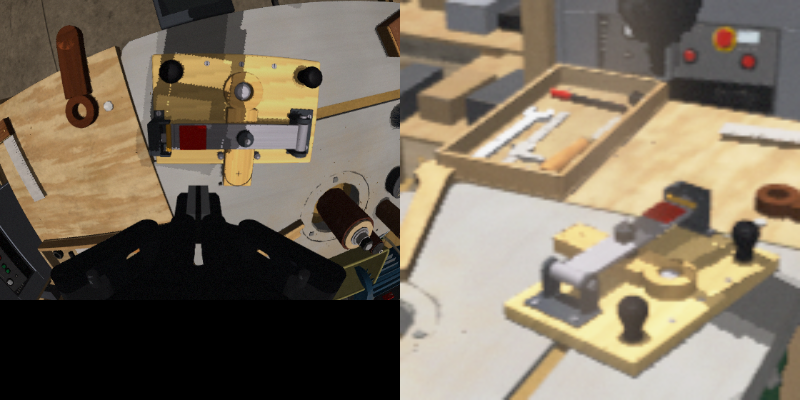

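The leaf stays down by itself (about 0.008 rad) with its nose in the catch. The blank is seated, its end past the far edge, and the robot is clear. Handing in.

```bash
python3 -c "
from h import *
print(order.close_job())"
```

```text
the job is handed in; nothing more can be done
None
```

The blank is on the post and the leaf is shut by its catch; I handed the job in at about 15.6 s. No verdict was reported.

- **Blank:** I gripped it across the arm, turned it half round and lowered it over the post with its square end between the side pins. Before lowering, a look through the bore showed the post 2.6 mm off to one side, so I corrected for that; it then went down without resistance.
- **Leaf:** I swung it over from outside with the shut fingertips and pressed it on the red plate. The force peaked at about 38 N against the ledge.
- **Last checks, with the arm lifted clear:**
  - The leaf stayed down by itself at about 0.008 rad.
  - The boss top read 36 mm above the table, where 38 mm is expected. That fits a seated blank within camera error.
  - The square end was about 111 mm out along the carrier's x, against the 100 mm needed; 115 mm is nominal. I measured this before closing the leaf, and a later picture still showed the end past the far edge.
- **Bystanders:** I never moved towards the finished handle, the brush or the cork block, but I did not measure them again at the end.

The readings disagreed in two places. A first fit of the post's lit top was about 2.5 mm off from the washer fit and the look through the bore, so I used the latter two. My hand-picked pin pixels came out about 8 mm off the nominal 68 mm along the carrier's x, so I did not use them.

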